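# Third hand at the laser marker: hang up the focus gauge, press the block into its corner

## Task

The focus is set: hang the focus gauge by its eye on the peg of its stand, and let go of it. Then bring the three-bore aluminium block flat on the fixture plate up against both the long fence and the small end stop, square and touching, and keep pressing it against the fence with a steady push of about 10 N so that I can tighten the strap clamp. Finish while still holding it there, and leave the other things where they are.

Things in the scene. Friction and masses are not known exactly. Their poses are not given: they have to be found in the camera images.
- plate: Aluminium fixture plate fixed on the deck, 300 mm (its x) by 450 mm (its y), 12 mm thick, with a 25 mm grid of small dark holes. Origin at the centre of its underside, z up; its top is at z = 12 mm. Its place varies and it is turned up to 9 degrees. Ground and lightly oiled: friction about 0.25 to 0.35.
- fence: Long low dark steel bar fixed on the plate, 260 mm long (its y), 20 mm deep (x), 20 mm high, axes parallel to the plate's. Origin on the plate's top at the foot and middle of its working face; the face is the plane x = 0 and looks to -x (towards the robot). It is rigid: once the block touches it, the push rises by some 3 to 20 N per mm of further advance, as the arm gives.
- clamp: The strap clamp fixed on the plate behind the fence, swung aside, 83 mm high with a black star knob (40 mm across). Origin at the foot of its stud, 57 mm beyond the fence face; its steel strap lies along y from -42 to +86 mm, 26 mm wide, its top 58 mm above the plate; a heel block stands on its far side. The person will tighten it: leave it.
- endstop: Small dark steel stop block fixed on the plate in front of the fence, at its +y part: 30 mm (x) by 24 mm (y), 20 mm high, axes parallel to the fence's. Origin on the plate's top at the foot and middle of its working face; the face is the plane y = 0 and looks to -y. Its place along the fence varies. Fingers gripping the workpiece higher than 20 mm pass over both it and the fence.
- block: The workpiece: loose aluminium block 46 mm (its x) by 70 mm (its y), 45 mm high, 0.3 to 0.5 kg, three dark bores in each long face. Origin at the centre of its underside, z up. It starts flat on the plate, up to 30 degrees askew. Either long face may go to the fence. In the corner its centre is 23 mm before the fence face and 35 mm before the end stop's face.
- gauge: The focus gauge: loose upright steel flat bar 36 mm wide (its x), 8 mm thick (its y), 150 mm tall over all, on a foot 40 mm (x) by 50 mm (y), 8 mm high. About 0.16 kg. Origin at the centre of the foot's underside, z up along the bar. It starts standing on the plate in front of the fence. It can be pinched across its thickness at the top: the eye begins 31 mm below the top edge.
- gauge_eye (a point): Centre of the gauge's round through hole, 18 mm diameter, bored along the gauge's y axis, 110 mm above its origin (40 mm below its top edge).
- stand: The fixed gauge stand: dark steel base 110 mm (x) by 80 mm (y, from -35 to +45), 12 mm high, and an 18 mm square post 176 mm high at its origin (centre of the post, on the deck, z up). From the face of the post a round steel peg, 8 mm thick, sticks out to the stand's -y.
- peg_root (a point): Where the peg's axis leaves the post, 165 mm above the deck, 9 mm to -y from the stand's origin. The post ends 11 mm above this.
- peg_tip (a point): The free end of the peg, 72 mm from the root along the stand's -y and 7 mm higher than the root. The hung gauge belongs on the middle of the peg; its foot needs 25 mm to the post.
- spare_stop: Bystander: a loose stop block 30 x 24 x 20 mm of dark steel lying on the plate behind the line of the fence, at the -y end. Origin at the centre of its underside. Leave it.
- cleaner: Bystander: a loose white plastic bottle, 52 mm across and 140 mm tall, on the deck beyond the gauge stand. Origin at the centre of its underside. Leave it.
- driver: Bystander: a black-handled screwdriver, 190 mm long, lying on the deck at the plate's -y side. Leave it.
Mind the look-alikes: they are no part of the job. There is more than one size of the block; the one meant has the size given above.

How it is judged:
On the way, in this order (a step that is already met when the one before it is completed fails the run):
1. the gauge hangs by its eye on the peg, let go and at rest (y of gauge_eye in the frame of peg_root between -0.07 and -0.015 m and x of gauge_eye in the frame of peg_root between -0.009 and 0.009 m and z of gauge_eye in the frame of peg_root between -0.012 and 0.01 m and contact force between gauge and stand above 0.5 N and contact force between gauge and the arm below 0.05 N and contact force between gauge and the fingers below 0.05 N and linear speed of gauge below 0.05 m/s), for 0.3 s.
2. after that, the block is brought flat into the corner of fence and end stop (x of block in the frame of fence between -0.0255 and -0.0205 m and y of block in the frame of endstop between -0.0375 and -0.0325 m and z of block in the frame of plate below 0.0145 m), for 0.2 s.
At the end, for the whole second after the job is handed in: The gauge hangs free by its eye on the peg. The block is flat on the plate, touching fence and end stop (each within 2.5 mm), square to the fence within 0.04 rad, at rest, and held by the fingers with 5 to 18 N between block and fence through the last second (all of step 2 and y of gauge_eye in the frame of peg_root between -0.07 and -0.015 m and x of gauge_eye in the frame of peg_root between -0.009 and 0.009 m and z of gauge_eye in the frame of peg_root between -0.012 and 0.01 m and contact force between gauge and stand above 0.5 N and contact force between gauge and the fingers below 0.05 N and contact force between block and fence between 5 and 18 N and contact force between block and the fingers above 2 N and angle between block's own z axis and vertical below 0.05 rad and angle between the x axis of block and the x axis of fence, either way round below 0.04 rad and linear speed of block below 0.01 m/s); the arm keeps its last pose, push and grip.
It fails at once if a bystander (spare stop, bottle or screwdriver) is shifted by more than 20 mm (distance of any of spare_stop, cleaner, driver from where it was at the start of the episode above 0.02 m).
It also fails if it takes over 69 s, if anything falls off the work surface, if the arm or the gripper's body presses on something with over 40 N, if the wrist force passes 120 N, or if a joint passes its speed limit or range.

## Robot

A 6-joint arm with a two-finger parallel gripper is mounted at the origin on the work surface. World frame = base frame: x ahead of the robot, y to its left, z up, the work surface at z = 0. Lengths are in m, angles in rad, forces in N, time in s.
With the tool pointing down it reaches from about 0.3 to 0.875 m from the base axis. Payload 6.4 kg.
Tool frame: the origin (TCP) lies at the very end of the fingers, on their centre line; the grasp point (between the pads) lies ctrl.pinch_z behind it (ctrl.pinch_z is the distance from the TCP to the grasp point, in m); y points along the fingers, z is the direction in which the jaws open and shut, and the axes are right-handed (so a half turn about y gives the same grasp; the last joint's range is limited). The gripper opens to 85 mm and grips with 20 to 120 N. Pads are 22 mm wide; open, the fingers measure 114 mm over their backs; the gripper's body (76 mm by 85 mm) begins 54 mm behind the grasp point. The pads swing forward as they close: fully open they stand 13 mm farther back than shut.
Start: joints at [-1.504, 0.181, 1.607, -0, 1.354, -0.206], TCP at [0.155, -0.554, 0.231] pointing down, gripper open.
Joint ranges: [-2.99, 2.99], [-0.89, 2.07], [0.3, 2.58], [-1.14, 4.28], [0, 2.63], [-3.12, 3.12]. Speed limits (rad/s): [2.57, 2.57, 3.01, 3.14, 3.14, 3.14].

## Interface

Orientations are given as a unit quaternion [w, x, y, z].
In Python, from bench import ctrl gives the robot as it stands.
- The arm moves only by the shell command python3 -m pendant 'ROWS'. ROWS is JSON, one flat list of numbers, 7 for each row, row after row: the shift along the world's x, y, z in m, then the turn, a rotation vector about the world's x, y, z in degrees, then the finger opening in m, from 0 to 0.0854. In form: [tx, ty, tz, rx, ry, rz, hand, tx, ty, tz, rx, ry, rz, hand, ...]. A call has 1 to 12 rows; each row shifts and turns the commanded pose from where the row before left it; what a row does not reach is not made up. A row lasts 1/8 s, in which the tool goes at most 62.5 mm and 10.7 degrees, less where a joint would pass 70% of its speed; a pose out of reach is approached as far as the arm can. A call with a gripper value outside its range is refused whole. The fingers move at their own pace and stop on an object; the grip force is fixed at half the most. Time passes only in rows, so rows that do not move let the fingers close. It gives the time, the measured TCP pose, the force and the opening at its end, in the units of the state.
- ctrl.get_obs(): the state, without advancing time (a new reading comes with each control period).
- ctrl.camera(name): name is "scene" or "top" or "wrist"; returns the picture (480x640x3 uint8, red, green, blue); there is no depth.
- ctrl.camera_info(name): a dict with "fx", "fy", "cx", "cy" (pixels), "k1" (the pictures are not rectified: a ray, as slopes to the right and down, at radius r is drawn at 1 + k1 r^2 times it, then the intrinsics apply), "origin" and "rotation" of the camera in the world; the wrist camera has in their place "tool_from_camera" (4x4, takes a point from camera to tool coordinates, whose origin is the TCP and whose axes are the tool frame's). Camera axes: x right, y down, z forward; pixel columns grow to the right and rows downward; lengths in m; the calibration is good to about 2 mm. A picture is of the moment at which its call begins: read the wrist's pose just before it. camera_info takes no time and is no camera call.
- ctrl.hand_in(): hands the job in, once; it reports no verdict.
Trained networks look in the newest picture that a camera, given by its name, has taken for a name from the list of things; names that differ only in an ending like _2 or _b are one class to them, and where a whole thing is asked for, a point or a joint stands for the part that bears it (a point fixed in the world has none). Each returns a list of dicts, best first, with "score" (0 to 1); they miss things now and then, are a little off and sometimes report something else, mostly with a low value. They report only what shows in the picture. A call takes as long as a camera call. They do not tell look-alikes from the thing itself.
- ctrl.silhouettes(target, camera): "mask" (480x640 bool, what is visible of it) and "bbox" ([left, top, right, bottom] in pixels, round what is visible of it).
The state is a dict: "time_s": time; "q": joint angles; "dq": joint speeds; "joint_efforts": joint torques, N m; "eef_pos": TCP position; "eef_rot": TCP orientation; "wrist_force": force on the tool from outside, world axes, zero at the start; "torque": the same for the moment, N m; "opening": opening from 0.0 (shut) to 1.0 (fully open).
Only numpy, scipy, OpenCV 4.12 (cv2) and the standard library are available. Lean on these libraries where they do the work, as an engineer would, in place of code of your own. Each camera call takes 0.05 s, during which the arm holds its last target.

## Working session

There is one attempt and no reset: what is moved stays moved. The work goes in short steps, Python scripts to look and compute and a shell command to move; the robot and the scene stay as the last step left them, time stands still between calls to the robot, and variables do not carry over. Pictures are saved under pics/ and viewed, and the job is handed in when it is done.

```bash
ls; mkdir -p pics; python3 - <<'E'
from bench import ctrl
import cv2
for n in ["scene","top","wrist"]:
    im=ctrl.camera(n); cv2.imwrite(f"pics/{n}0.png",im[:,:,::-1]); print(n,ctrl.camera_info(n))
print(ctrl.get_obs(),ctrl.pinch_z)
E
```

```text
pics
scene {'fx': 529.0324002853868, 'fy': 529.0324002853868, 'cx': 325.77494643169706, 'cy': 235.21103416467096, 'k1': 0.03438946453001626, 'origin': array([ 1.22815483, -0.81575459,  1.14726869]), 'rotation': array([-0.36621548,  0.85904715,  0.3321065 , -0.1327761 ])}
top {'fx': 533.7668072134418, 'fy': 533.7668072134418, 'cx': 322.42064066165824, 'cy': 234.72648852323456, 'k1': -0.08499559804696623, 'origin': array([0.39235607, 0.00174594, 1.37442419]), 'rotation': array([ 0.01900833, -0.70391466,  0.70920122, -0.03429972])}
wrist {'fx': 403.4681382711355, 'fy': 403.4681382711355, 'cx': 321.0932848172894, 'cy': 239.6904426304605, 'k1': -0.016198256520585052, 'tool_from_camera': array([[ 1.01962892e-04,  9.47597809e-01,  3.19465777e-01,
        -8.32970366e-02],
       [-6.55732437e-05, -3.19465772e-01,  9.47597814e-01,
        -1.41642932e-01],
       [ 9.99999993e-01, -1.17568221e-04,  2.95634079e-05,
         5.72082704e-04],
       [ 0.00000000e+00,  0.00000000e+00,  0.00000000e+00,
         1.00000000e+00]])}
{'time_s': 0.15, 'q': array([-1.50433392e+00,  1.81407196e-01,  1.60775762e+00, -1.47580485e-05,
        1.35381389e+00, -2.06284399e-01]), 'dq': array([-0.00186766, -0.0023176 , -0.00346769,  0.00021823, -0.00142134,
        0.00168433]), 'joint_efforts': array([ 7.69680701e-04, -4.45260930e+01, -3.51690602e+01, -2.57297361e-04,
        5.85293194e-03, -6.48819579e-06]), 'eef_pos': array([ 0.1548846 , -0.55330979,  0.23058041]), 'eef_rot': array([ 0.09616218, -0.09610388,  0.70103056, -0.70005216]), 'wrist_force': array([-0.29654841,  0.040165  ,  0.24731164]), 'torque': array([0.01955197, 0.05415629, 0.00698985]), 'opening': 0.9989343923133844} 0.0187
```

View pics/scene0.png

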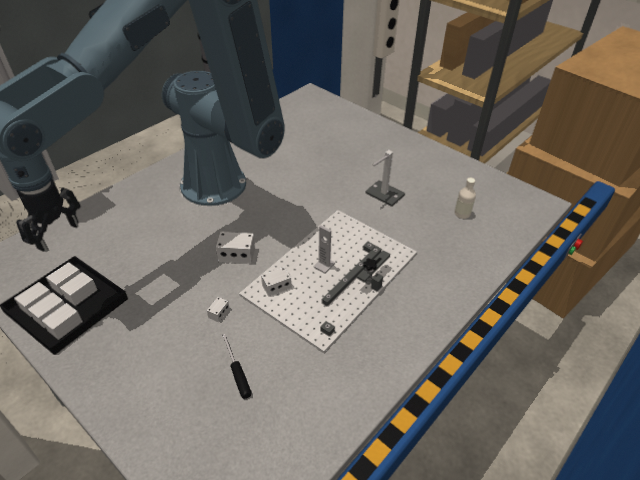

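View pics/top0.png

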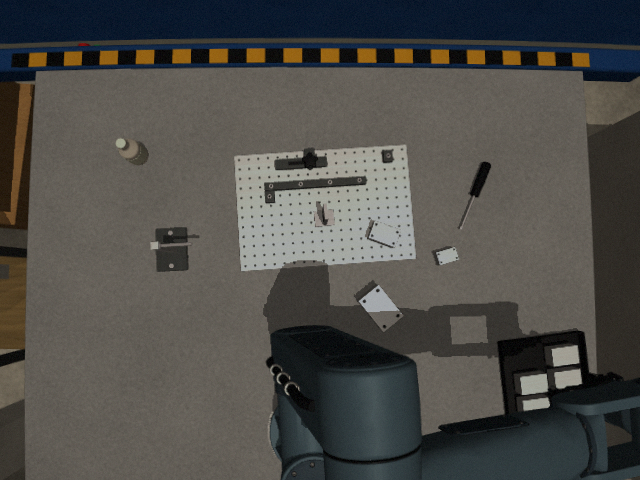

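View pics/wrist0.png

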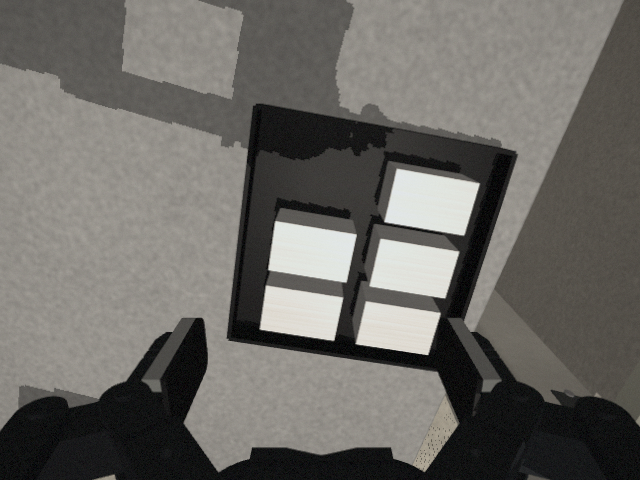

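```bash
cat > h.py <<'E'
import numpy as np, cv2
from scipy.spatial.transform import Rotation as R
from bench import ctrl
def q2R(q): return R.from_quat([q[1],q[2],q[3],q[0]]).as_matrix()
def cam(name,obs=None):
    i=ctrl.camera_info(name)
    if 'origin' in i: return i,q2R(i['rotation']),np.array(i['origin'])
    o=obs or ctrl.get_obs(); T=i['tool_from_camera']; Rt=q2R(o['eef_rot'])
    return i,Rt@T[:3,:3],o['eef_pos']+Rt@T[:3,3]
def proj(c,P):
    i,Rm,o=c; p=(np.atleast_2d(P)-o)@Rm; s=p[:,:2]/p[:,2:]; r2=(s**2).sum(1,keepdims=True)
    s=s*(1+i['k1']*r2); return s*[i['fx'],i['fy']]+[i['cx'],i['cy']]
def ray(c,uv):
    i,Rm,o=c; d=(np.atleast_2d(uv)-[i['cx'],i['cy']])/[i['fx'],i['fy']]; s=d.copy()
    for _ in range(20): s=d/(1+i['k1']*(s**2).sum(1,keepdims=True))
    v=np.c_[s,np.ones(len(s))]@Rm.T; return o,v
def onz(c,uv,z):
    o,v=ray(c,uv); t=(z-o[2])/v[:,2]; return o+v*t[:,None]
def tri(obs):  # list of (cam,uv)
    A=np.zeros((3,3));b=np.zeros(3)
    for c,uv in obs:
        o,v=ray(c,uv);v=v[0]/np.linalg.norm(v[0]);M=np.eye(3)-np.outer(v,v);A+=M;b+=M@o
    return np.linalg.solve(A,b)
E
python3 - <<'E'
from h import *
for n,(a,b,c,d) in {"top":(140,135,420,345),"scene":(200,130,440,360)}.items():
    im=cv2.imread(f"pics/{n}0.png")[b:d,a:c]; im=cv2.resize(im,None,fx=800/(c-a)*0.75,fy=800/(c-a)*0.75,interpolation=cv2.INTER_CUBIC); im=np.clip(im*1.0,0,255).astype('uint8'); cv2.imwrite(f"pics/{n}0c.png",im)
for n in ["top","scene"]:
  for t in ["plate","fence","endstop","block","gauge","stand","peg_tip"]:
    r=ctrl.silhouettes(t,n)
    print(n,t,[(round(x['score'],2),np.round(x['bbox']).tolist(),int(x['mask'].sum())) for x in r[:4]])
    for k,x in enumerate(r[:4]): np.save(f"m_{n}_{t}_{k}.npy",x['mask'])
c=cam("top")
print(onz(c,[[446,255],[382,233],[380,306],[323,214],[172,248]],0.02))
E
```

```text
top plate [(0.67, [230.0, 147.0, 416.0, 272.0], 19121)]
top fence [(0.56, [263.0, 174.0, 365.0, 192.0], 926)]
top endstop [(0.67, [266.0, 189.0, 276.0, 206.0], 121), (0.45, [150.0, 228.0, 193.0, 276.0], 1465)]
top block [(0.81, [358.0, 282.0, 402.0, 330.0], 1191), (0.75, [366.0, 221.0, 399.0, 248.0], 560), (0.6, [435.0, 247.0, 458.0, 263.0], 299)]
top gauge [(0.9, [314.0, 207.0, 334.0, 226.0], 325), (0.59, [265.0, 188.0, 273.0, 206.0], 132), (0.55, [150.0, 228.0, 193.0, 271.0], 1430)]
top stand [(0.61, [151.0, 225.0, 195.0, 272.0], 1503)]
top peg_tip [(0.97, [151.0, 225.0, 194.0, 270.0], 1438)]
scene plate [(0.91, [241.0, 212.0, 418.0, 352.0], 11227), (0.65, [355.0, 255.0, 392.0, 289.0], 568)]
scene fence [(0.86, [322.0, 246.0, 382.0, 308.0], 655)]
scene endstop [(0.55, [365.0, 243.0, 375.0, 255.0], 87)]
scene block [(0.73, [263.0, 266.0, 288.0, 296.0], 586), (0.66, [216.0, 230.0, 256.0, 263.0], 1138), (0.59, [207.0, 294.0, 227.0, 318.0], 330)]
scene gauge [(0.74, [315.0, 226.0, 332.0, 272.0], 565)]
scene stand [(0.65, [364.0, 151.0, 405.0, 206.0], 855)]
scene peg_tip [(0.95, [365.0, 151.0, 404.0, 206.0], 850)]
[[ 0.44037363 -0.34433031  0.02      ]
 [ 0.49799745 -0.18027276  0.02      ]
 [ 0.31264659 -0.17231279  0.02      ]
 [ 0.54764871 -0.02991364  0.02      ]
 [ 0.46329748  0.3548454   0.02      ]]
```

```bash
ls pics
```

```text
scene0.png
scene0c.png
top0.png
top0c.png
wrist0.png
```

View pics/top0c.png

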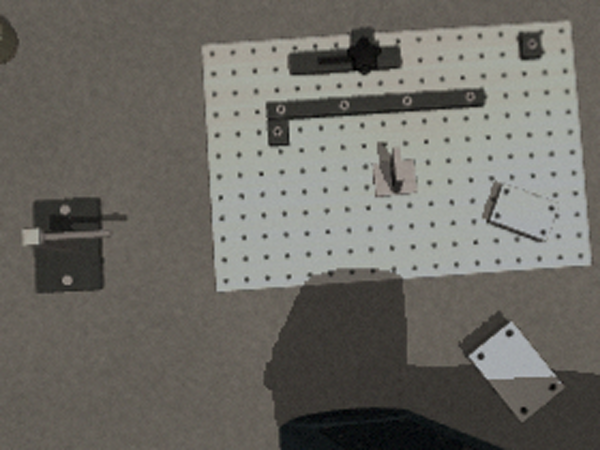

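View pics/scene0c.png

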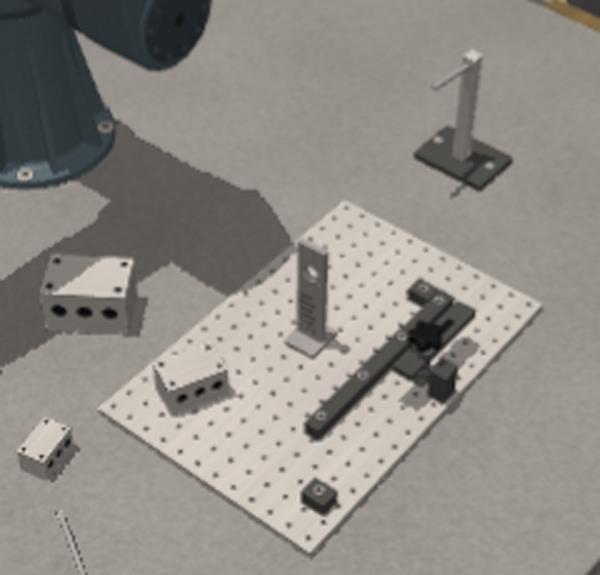

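```bash
python3 - <<'E'
from h import *
o=ctrl.get_obs(); M=q2R(o['eef_rot']); print(M.round(3))
top=cam("top");sc=cam("scene")
def tc(x,y): return [140+x/2.143,135+y/2.143]
def scp(x,y): return [200+x/2.5,130+y/2.5]
# plate corners top surface z=.012
P=onz(top,[tc(203,45),tc(571,22),tc(592,265),tc(217,292)],.012);print("plate top",P.round(4), np.linalg.norm(P[1]-P[0]),np.linalg.norm(P[3]-P[0]))
P2=onz(sc,[scp(542,306),scp(312,555),scp(100,408),scp(345,203)],.012);print("scene",P2.round(4))
# fence front edge top z=.032
F=onz(top,[tc(289,118),tc(486,104)],.032);print(F)
# gauge eye
print("eye",tri([(sc,scp(311,274)),(top,tc(397,170))]))
print("peg tip",tri([(sc,scp(434,86)),(top,tc(109,233))]))
print("post top",onz(top,[tc(32,237)],.176),onz(sc,[scp(472,58)],.176))
print("gauge top",onz(top,[tc(399,150),tc(398,192)],.162), onz(sc,[scp(300,242),scp(327,249)],.162))
print("block top", onz(top,[tc(499,181),tc(556,203),tc(545,241),tc(490,215)],.057))
E
```

```text
[[-0.963 -0.     0.269]
 [-0.269  0.    -0.963]
 [ 0.    -1.    -0.   ]]
plate top [[ 0.7013  0.1974  0.012 ]
 [ 0.7283 -0.2498  0.012 ]
 [ 0.4319 -0.2687  0.012 ]
 [ 0.4033  0.1792  0.012 ]] 0.4480277938103114 0.2984824400391144
scene [[ 0.7088  0.196   0.012 ]
 [ 0.7388 -0.2484  0.012 ]
 [ 0.4396 -0.2654  0.012 ]
 [ 0.4144  0.1759  0.012 ]]
[[ 0.60813092  0.09202969  0.032     ]
 [ 0.62381236 -0.14193616  0.032     ]]
eye [ 0.53738929 -0.03155117  0.11551445]
peg tip [0.46587884 0.27371986 0.17123148]
post top [[0.46078569 0.35303288 0.176     ]] [[0.46912636 0.34846716 0.176     ]]
gauge top [[ 0.55206293 -0.03406646  0.162     ]
 [ 0.50701039 -0.0326017   0.162     ]] [[ 0.52793593 -0.03671305  0.162     ]
 [ 0.55679691 -0.02502573  0.162     ]]
block top [[ 0.52905141 -0.15300743  0.057     ]
 [ 0.50299946 -0.21910104  0.057     ]
 [ 0.45890911 -0.20543093  0.057     ]
 [ 0.48953798 -0.14192644  0.057     ]]
```

```bash
python3 -m pendant '[0.026,0.038,0.012,0,0,-1,0.085, 0.026,0.038,0.012,0,0,-1,0.085, 0.026,0.038,0.012,0,0,-1,0.085, 0.026,0.038,0.012,0,0,-1,0.085, 0.026,0.038,0.012,0,0,-1,0.085, 0.026,0.038,0.012,0,0,-1,0.085, 0.026,0.038,0.012,0,0,-1,0.085, 0.026,0.038,0.012,0,0,-1,0.085, 0.026,0.038,0.012,0,0,-1,0.085, 0.026,0.038,0.012,0,0,-1,0.085, 0.026,0.038,0.012,0,0,-1,0.085, 0.026,0.038,0.012,0,0,-1,0.085]'; python3 -m pendant '[0,0,0,0,0,0,0.085,0,0,0,0,0,0,0.085]'
python3 - <<'E'
from h import *
o=ctrl.get_obs(); np.save("o1.npy",o,allow_pickle=True)
cv2.imwrite("pics/w1.png",ctrl.camera("wrist")[:,:,::-1])
print(q2R(o['eef_rot']).round(4),o['eef_pos'])
E
```

```text
time_s: 2.35
eef_pos: [0.4676, -0.0963, 0.3759]
eef_rot: [-0.022, 0.022, -0.707, 0.707]
wrist_force: [0.8, -0.5, -0.7]
opening: 0.994
time_s: 2.6
eef_pos: [0.4667, -0.0978, 0.375]
eef_rot: [-0.022, 0.023, -0.707, 0.707]
wrist_force: [-0.5, -0.1, -0.6]
opening: 0.996
[[-9.979e-01 -6.000e-04  6.410e-02]
 [-6.410e-02 -2.000e-04 -9.979e-01]
 [ 6.000e-04 -1.000e+00  2.000e-04]] [ 0.4667013  -0.09779632  0.37501018]
```

View pics/w1.png

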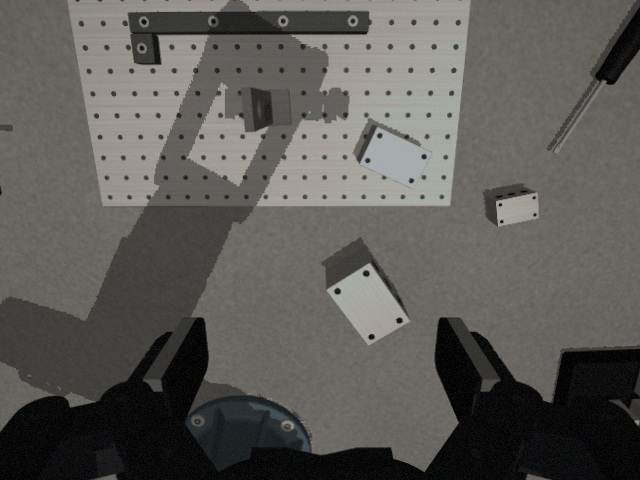

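```bash
python3 - <<'E'
from h import *
im=cv2.imread("pics/w1.png")
def crop(n,a,b,c,d,s): cv2.imwrite(f"pics/{n}.png",cv2.resize(im[b:d,a:c],None,fx=s,fy=s,interpolation=cv2.INTER_CUBIC))
crop("w1a",210,60,450,200,3.333); crop("w1b",100,0,400,80,2.6667)
E
```

```text
(no output)
```

View pics/w1a.png

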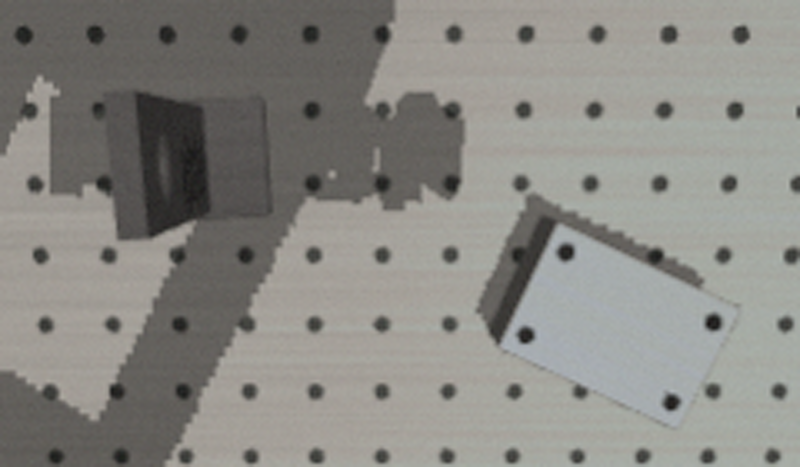

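View pics/w1b.png

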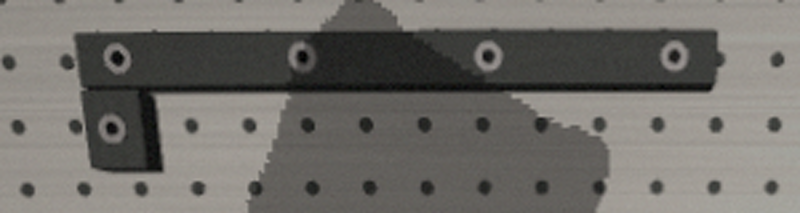

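```bash
python3 - <<'E'
from h import *
o=np.load("o1.npy",allow_pickle=True).item(); w=cam("wrist",o)
A=lambda L:[[210+x/3.333,60+y/3.333] for x,y in L]
B=lambda L:[[100+x/2.6667,y/2.6667] for x,y in L]
def show(n,P):
    print(n,P.round(4).tolist(),"edges",np.linalg.norm(np.roll(P,-1,0)-P,axis=1).round(4),"c",P.mean(0).round(4),"ang",[round(float(np.degrees(np.arctan2(d[1],d[0]))),2) for d in np.roll(P,-1,0)-P])
show("gauge top",onz(w,A([(103,91),(137,92),(150,238),(118,240)]),.162))
show("gauge foot r edge",onz(w,A([(264,96),(271,215)]),.020))
show("block",onz(w,A([(555,220),(741,306),(677,430),(500,345)]),.057))
show("block foot",onz(w,A([(540,215),(490,340)]),.012))
show("fence foot",onz(w,B([(90,91),(714,91)]),.012))
show("fence top",onz(w,B([(84,87),(716,84)]),.032))
show("es top",onz(w,B([(141,91),(148,170)]),.032))
show("es foot",onz(w,B([(155,95),(162,172)]),.012))
# holes row bottom fits
show("holes",onz(w,A([(56,456),(773,456)]),.012))
show("plate front", onz(w,[[104,206],[450,206]],.012))
E
```

```text
gauge top [[0.5587, -0.026, 0.162], [0.559, -0.0344, 0.162], [0.5241, -0.0381, 0.162], [0.523, -0.0299, 0.162]] edges [0.0084 0.0351 0.0082 0.0358] c [ 0.5412 -0.0321  0.162 ] ang [-88.04, -173.98, 97.04, 6.29]
gauge foot r edge [[0.564, -0.055, 0.02], [0.5243, -0.0591, 0.02]] edges [0.0399 0.0399] c [ 0.5442 -0.0571  0.02  ] ang [-174.15, 5.85]
block [[0.5307, -0.1552, 0.057], [0.507, -0.2207, 0.057], [0.4635, -0.2049, 0.057], [0.4887, -0.1409, 0.057]] edges [0.0697 0.0462 0.0687 0.0443] c [ 0.4975 -0.1804  0.057 ] ang [-109.89, 160.0, 68.55, -18.76]
block foot [[0.5302, -0.1557, 0.012], [0.4843, -0.1417, 0.012]] edges [0.0479 0.0479] c [ 0.5072 -0.1487  0.012 ] ang [163.1, -16.9]
fence foot [[0.6118, 0.124, 0.012], [0.6281, -0.1407, 0.012]] edges [0.2651 0.2651] c [ 0.62   -0.0084  0.012 ] ang [-86.48, 93.52]
fence top [[0.6107, 0.1177, 0.032], [0.6276, -0.1394, 0.032]] edges [0.2576 0.2576] c [ 0.6192 -0.0108  0.032 ] ang [-86.24, 93.76]
es top [[0.6106, 0.0945, 0.032], [0.5807, 0.0934, 0.032]] edges [0.0299 0.0299] c [0.5957 0.0939 0.032 ] ang [-177.99, 2.01]
es foot [[0.6119, 0.0963, 0.012], [0.5816, 0.0951, 0.012]] edges [0.0303 0.0303] c [0.5967 0.0957 0.012 ] ang [-177.62, 2.38]
holes [[0.4299, 0.02, 0.012], [0.4474, -0.254, 0.012]] edges [0.2745 0.2745] c [ 0.4387 -0.117   0.012 ] ang [-86.32, 93.68]
plate front [[0.4078, 0.1786, 0.012], [0.4362, -0.2663, 0.012]] edges [0.4458 0.4458] c [ 0.422  -0.0438  0.012 ] ang [-86.35, 93.65]
```

```bash
python3 -m pendant '[0,0.05,0,0,0,0,0.085,0,0.05,0,0,0,0,0.085,0,0.05,0,0,0,0,0.085,0,0.05,0,0,0,0,0.085,0,0.05,0,0,0,0,0.085,0,0.05,0,0,0,0,0.085,0,0.05,0,0,0,0,0.085,0,0.04,0,0,0,0,0.085,0,0,0,0,0,0,0.085,0,0,0,0,0,0,0.085]'
python3 - <<'E'
from h import *
o=ctrl.get_obs(); np.save("o2.npy",o,allow_pickle=True)
im=ctrl.camera("wrist")[:,:,::-1]
cv2.imwrite("pics/w2.png",im)
r=ctrl.silhouettes("stand","wrist"); print([(x['score'],x['bbox']) for x in r])
a,b,c,d=[int(v) for v in r[0]['bbox']]; a-=10;b-=10;c+=10;d+=10;a=max(a,0);b=max(b,0)
s=min(800/(c-a),600/(d-b)); print(a,b,s)
cv2.imwrite("pics/w2c.png",cv2.resize(im[b:d,a:c],None,fx=s,fy=s,interpolation=cv2.INTER_CUBIC))
print(q2R(o['eef_rot']).round(4),o['eef_pos'])
E
```

```text
time_s: 3.9
eef_pos: [0.4672, 0.2909, 0.3748]
eef_rot: [-0.022, 0.022, -0.706, 0.707]
wrist_force: [-0.4, 0.8, -0.1]
opening: 0.996
[(0.65, [232.1, 127.4, 343.1, 218.7])]
222 117 5.405405405405405
[[-9.981e-01 -7.000e-04  6.200e-02]
 [-6.200e-02 -9.000e-04 -9.981e-01]
 [ 8.000e-04 -1.000e+00  8.000e-04]] [0.4672031  0.29085359 0.3748335 ]
```

View pics/w2.png

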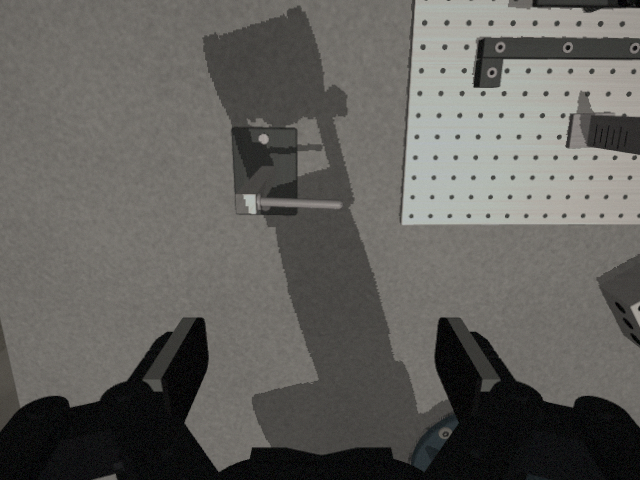

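View pics/w2c.png

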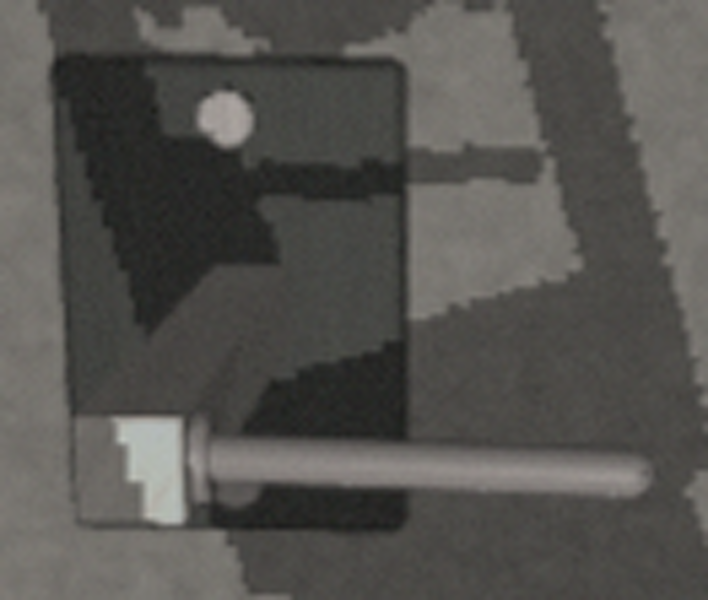

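```bash
python3 - <<'E'
from h import *
o=np.load("o2.npy",allow_pickle=True).item(); w=cam("wrist",o)
C=lambda L:[[222+x/5.4054-.25,117+y/5.4054-.25] for x,y in L]
P=onz(w,C([(75,415),(183,415),(186,524),(79,524)]),.176);print(P.round(4),P.mean(0),np.linalg.norm(np.roll(P,-1,0)-P,axis=1))
t=onz(w,C([(652,475)]),.172)[0]; r=onz(w,C([(195,458)]),.165)[0]; print("tip",t,"root",r,np.linalg.norm(t-r))
d=t-r;print(np.degrees(np.arctan2(d[0],-d[1])))
B=onz(w,C([(52,57),(408,57),(404,528)]),.012);print("base",B.round(4),np.linalg.norm(np.diff(B,axis=0),axis=1))
d=B[2]-B[1];print(np.degrees(np.arctan2(d[1],d[0])))
E
```

```text
[[0.473  0.3642 0.176 ]
 [0.474  0.3471 0.176 ]
 [0.4561 0.3464 0.176 ]
 [0.4551 0.3636 0.176 ]] [0.46454817 0.35531855 0.176     ] [0.01715861 0.01787956 0.01727831 0.01788737]
tip [0.46788837 0.27172572 0.172     ] root [0.46443832 0.34666554 0.165     ] 0.07534506338395545
2.63589516269765
base [[0.5168 0.4019 0.012 ]
 [0.5216 0.3225 0.012 ]
 [0.4129 0.3187 0.012 ]] [0.07958806 0.10883989]
-178.0232610149591
```

```bash
python3 -m pendant '[0.009,-0.04,-0.018,0,0,0.3,0.085,0.009,-0.04,-0.018,0,0,0.3,0.085,0.009,-0.04,-0.018,0,0,0.3,0.085,0.009,-0.04,-0.018,0,0,0.3,0.085,0.009,-0.04,-0.018,0,0,0.3,0.085,0.009,-0.04,-0.018,0,0,0.3,0.085,0.009,-0.04,-0.018,0,0,0.3,0.085,0.011,-0.043,-0.018,0,0,0.3,0.085,0,0,0,0,0,0,0.085,0,0,0,0,0,0,0.085]'
python3 - <<'E'
from h import *
o=ctrl.get_obs(); np.save("o3.npy",o,allow_pickle=True)
cv2.imwrite("pics/w3.png",ctrl.camera("wrist")[:,:,::-1])
M=q2R(o['eef_rot']);print(M.round(4),o['eef_pos'],np.degrees(np.arctan2(M[0,2],-M[1,2])))
E
```

```text
time_s: 5.25
eef_pos: [0.5406, -0.0314, 0.2316]
eef_rot: [0.037, -0.036, 0.706, -0.706]
wrist_force: [-0.0, 1.0, 0.1]
opening: 0.993
[[-9.947e-01  1.000e-04  1.030e-01]
 [-1.030e-01  3.000e-04 -9.947e-01]
 [-2.000e-04 -1.000e+00 -3.000e-04]] [ 0.54064714 -0.03138407  0.23162184] 5.9131886137341745
```

View pics/w3.png

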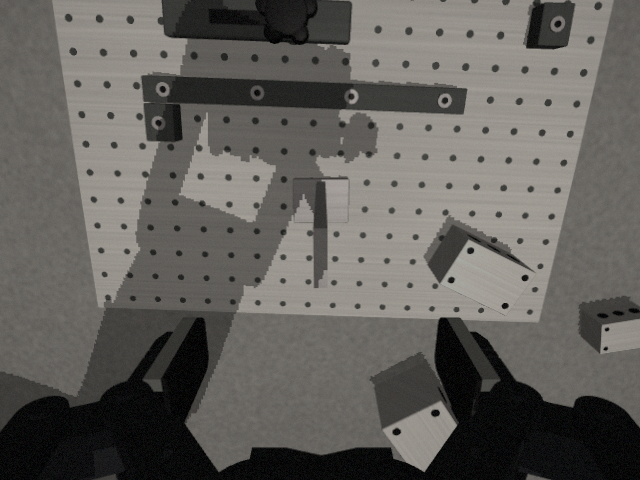

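```bash
python3 -m pendant '[0.0003,-0.0002,-0.03,0,0,0,0.085,0.0003,-0.0002,-0.03,0,0,0,0.085,0.0003,-0.0002,-0.026,0,0,0,0.085,0,0,-0.011,0,0,0,0.06,0,0,0,0,0,0,0.03,0,0,0,0,0,0,0.015,0,0,0,0,0,0,0,0,0,0,0,0,0,0,0,0,0,0,0,0,0,0,0,0,0,0,0,0]'
python3 - <<'E'
from h import *
cv2.imwrite("pics/w4.png",ctrl.camera("wrist")[:,:,::-1])
E
```

```text
time_s: 6.55
eef_pos: [0.5427, -0.0314, 0.1355]
eef_rot: [-0.038, 0.036, -0.706, 0.706]
wrist_force: [-0.6, 1.5, 6.8]
opening: 0.079
```

View pics/w4.png

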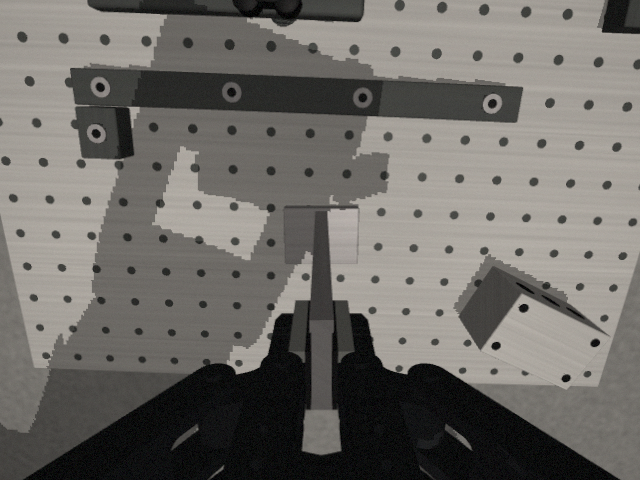

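```bash
python3 -m pendant '[0,0,0.02,0,0,0,0,0,0,0.03,0,0,0,0,-0.012,0.045,0.001,0,0,-0.57,0,-0.012,0.045,0,0,0,-0.57,0,-0.012,0.045,0,0,0,-0.57,0,-0.012,0.045,0,0,0,-0.57,0,-0.012,0.045,0,0,0,-0.57,0,-0.012,0.045,0,0,0,-0.57,0,0,0,0,0,0,0,0,0,0,0,0,0,0,0]'
python3 - <<'E'
from h import *
o=ctrl.get_obs(); np.save("o5.npy",o,allow_pickle=True)
cv2.imwrite("pics/w5.png",ctrl.camera("wrist")[:,:,::-1])
M=q2R(o['eef_rot']);print(o['eef_pos'],np.degrees(np.arctan2(M[0,2],-M[1,2])))
im=ctrl.camera("scene")[:,:,::-1]; cv2.imwrite("pics/s5.png",cv2.resize(im[120:300,280:480],None,fx=3.3,fy=3.3,interpolation=cv2.INTER_CUBIC))
E
```

```text
time_s: 7.85
eef_pos: [0.4696, 0.2383, 0.1848]
eef_rot: [-0.016, 0.017, -0.707, 0.707]
wrist_force: [0.4, -1.2, -1.5]
opening: 0.082
[0.46955913 0.23830426 0.18484023] 2.6561435910163187
```

View pics/w5.png

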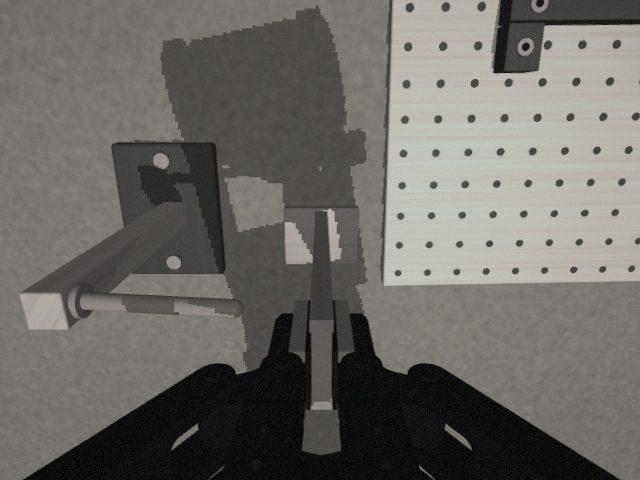

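View pics/s5.png

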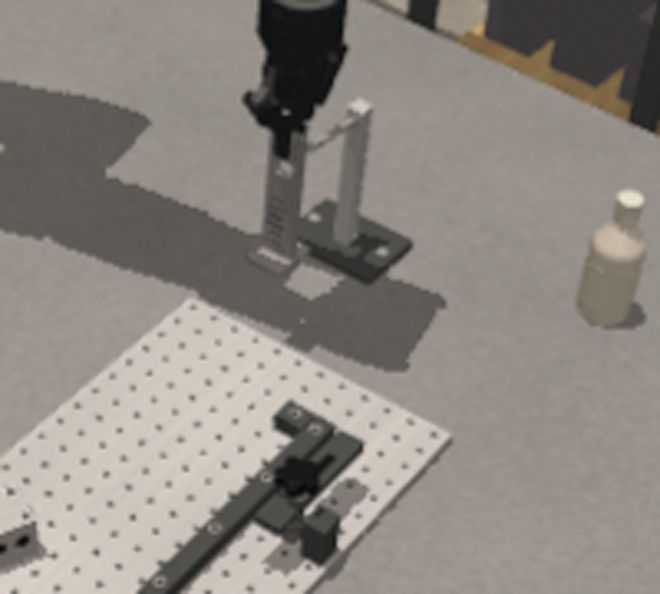

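```bash
python3 - <<'E'
from h import *
o=np.load("o5.npy",allow_pickle=True).item(); w=cam("wrist",o)
print(onz(w,[[241,309]],.172),onz(w,[[85,301],[92,302]],.165),onz(w,[[26,293],[68,292],[70,328]],.176))
print(proj(w,[[.4678,.2735,.172],[.4647,.3463,.165]]))
o4=np.array([0.5427,-0.0314,0.1355])
E
```

```text
[[0.46790235 0.27231012 0.172     ]] [[0.46468651 0.34356773 0.165     ]
 [0.46433927 0.3404716  0.165     ]] [[0.47320486 0.3609235  0.176     ]
 [0.4745379  0.34316109 0.176     ]
 [0.45740772 0.34500189 0.176     ]]
[[238.23125763 309.09584724]
 [ 78.91498247 300.70341412]]
```

```bash
python3 -m pendant '[-0.0003,0.014,0,0,0,0,0,-0.0003,0.014,0.0005,0,0,0,0,-0.0004,0.014,0,0,0,0,0,0,0,0,0,0,0,0]'; python3 -m pendant '[-0.0005,0.014,-0.001,0,0,0,0,-0.0005,0.014,-0.0013,0,0,0,0,0,0,0,0,0,0,0,0,0,0,0,0,0,0]'
python3 - <<'E'
from h import *
o=ctrl.get_obs(); np.save("o6.npy",o,allow_pickle=True)
cv2.imwrite("pics/w6.png",ctrl.camera("wrist")[:,:,::-1])
print(o['eef_pos'],o['wrist_force'])
E
```

```text
time_s: 8.45
eef_pos: [0.4686, 0.2819, 0.1857]
eef_rot: [0.017, -0.017, 0.707, -0.707]
wrist_force: [0.6, 0.0, -1.3]
opening: 0.085
time_s: 8.95
eef_pos: [0.4677, 0.3087, 0.1834]
eef_rot: [-0.016, 0.016, -0.707, 0.707]
wrist_force: [0.4, 0.2, -1.7]
opening: 0.082
[0.4677127  0.30868195 0.18336044] [ 0.40341476  0.15731289 -1.70421337]
```

View pics/w6.png

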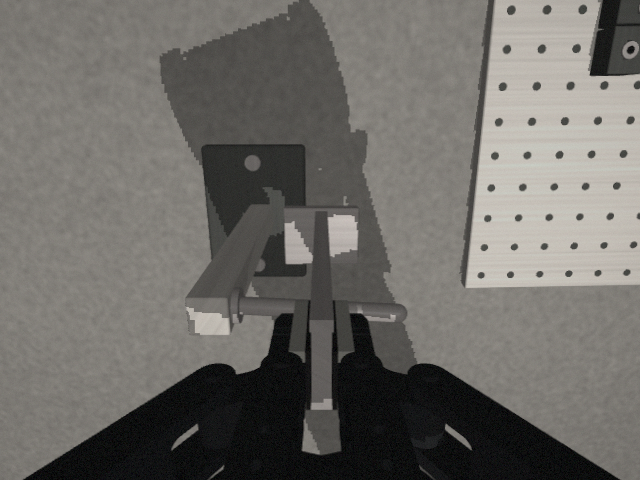

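```bash
python3 -m pendant '[0,0,-0.003,0,0,0,0,0,0,-0.002,0,0,0,0,0,0,0,0,0,0,0]'; python3 -m pendant '[0,0,-0.001,0,0,0,0,0,0,0,0,0,0,0]';python3 -m pendant '[0,0,-0.001,0,0,0,0,0,0,0,0,0,0,0]'
```

```text
time_s: 9.38
eef_pos: [0.4677, 0.3084, 0.1782]
eef_rot: [-0.016, 0.016, -0.707, 0.707]
wrist_force: [0.3, -0.5, -2.0]
opening: 0.083
time_s: 9.62
eef_pos: [0.4678, 0.3086, 0.1774]
eef_rot: [-0.016, 0.016, -0.707, 0.707]
wrist_force: [-0.6, -0.3, -2.8]
opening: 0.084
time_s: 9.88
eef_pos: [0.468, 0.3087, 0.1769]
eef_rot: [0.016, -0.016, 0.707, -0.707]
wrist_force: [-1.5, -0.7, 0.9]
opening: 0.079
```

```bash
python3 -m pendant '[0,0,0,0,0,0,0.01,0,0,0,0,0,0,0.014,0,0,0,0,0,0,0.018,0,0,0,0,0,0,0.024,0,0,0,0,0,0,0.03,0,0,0,0,0,0,0.03]'
python3 - <<'E'
from h import *
o=ctrl.get_obs()
cv2.imwrite("pics/w7.png",ctrl.camera("wrist")[:,:,::-1])
print(o['eef_pos'],o['wrist_force'])
im=ctrl.camera("scene")[:,:,::-1]; cv2.imwrite("pics/s7.png",cv2.resize(im[120:300,280:480],None,fx=3.3,fy=3.3,interpolation=cv2.INTER_CUBIC))
E
```

```text
time_s: 10.62
eef_pos: [0.4678, 0.3087, 0.1765]
eef_rot: [0.016, -0.016, 0.707, -0.707]
wrist_force: [-0.0, 0.2, 0.5]
opening: 0.351
[0.46782935 0.30866025 0.17647375] [-0.02561705  0.22557641  0.47261571]
```

View pics/w7.png

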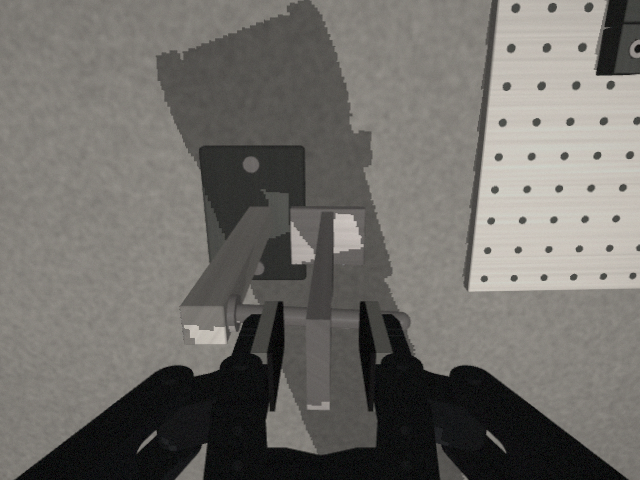

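View pics/s7.png

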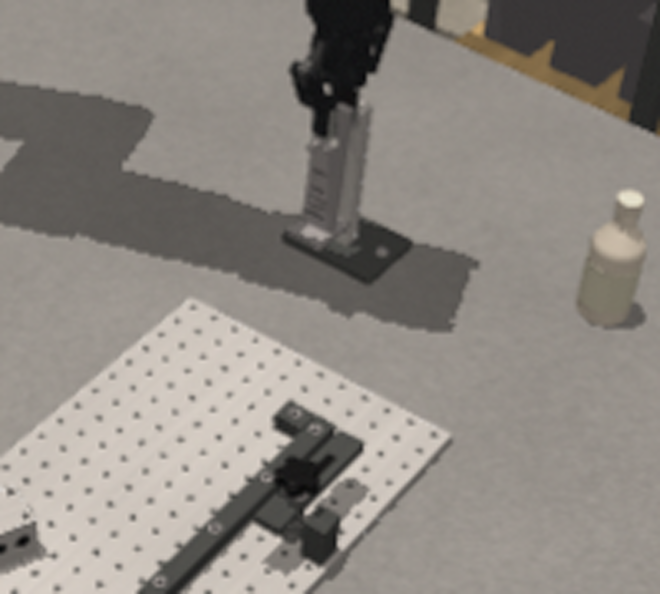

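```bash
python3 -m pendant '[0,0,0,0,0,0,0.03,0,0,0.005,0,0,0,0.03,0,0,0.01,0,0,0,0.03,0,0,0.02,0,0,0,0.03,0,0,0.03,0,0,0,0.03,0,0,0.04,0,0,0,0.05,0,0,0.05,0,0,0,0.06,0,0,0,0,0,0,0.085,0,0,0,0,0,0,0.085,0,0,0,0,0,0,0.085]'
python3 - <<'E'
from h import *
o=ctrl.get_obs()
im=ctrl.camera("wrist")[:,:,::-1];cv2.imwrite("pics/w8.png",im)
print(o['eef_pos'],o['wrist_force'],o['opening'])
im=ctrl.camera("scene")[:,:,::-1]; cv2.imwrite("pics/s8.png",cv2.resize(im[120:300,280:480],None,fx=3.3,fy=3.3,interpolation=cv2.INTER_CUBIC))
E
```

```text
time_s: 11.98
eef_pos: [0.4671, 0.3084, 0.33]
eef_rot: [-0.015, 0.017, -0.707, 0.707]
wrist_force: [0.1, 0.2, -0.3]
opening: 0.992
[0.46713815 0.30837003 0.32998679] [ 0.06114861  0.24863321 -0.27693351] 0.9923429916271599
```

View pics/w8.png

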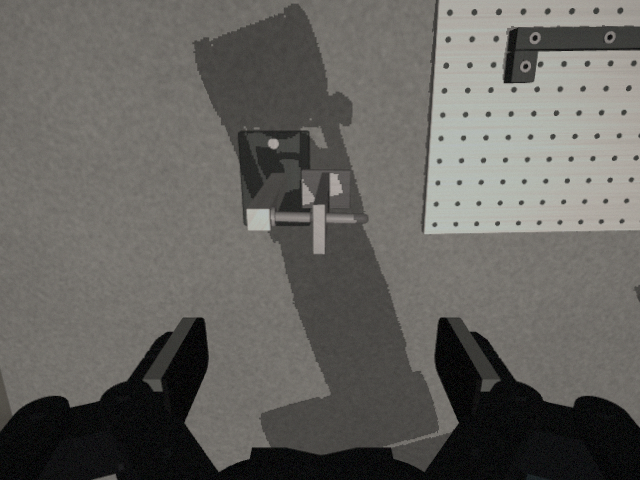

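View pics/s8.png

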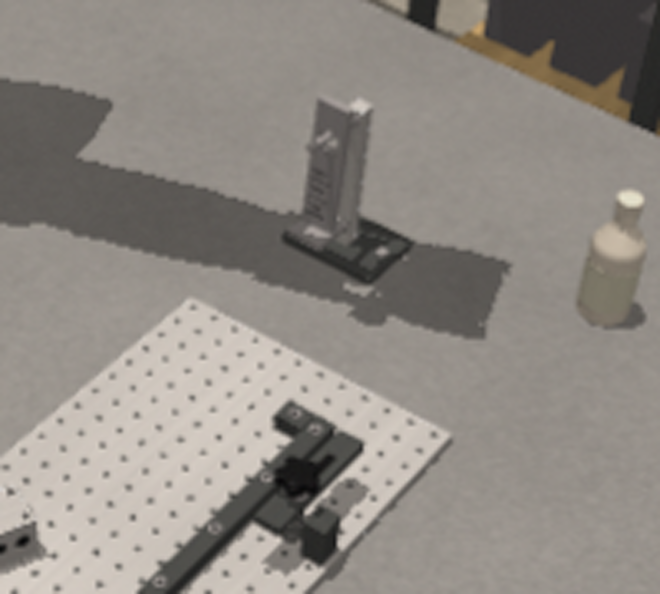

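```bash
python3 -m pendant '[0.0025,-0.0407,-0.008,0,0,5.6,0.085,0.0025,-0.0407,-0.008,0,0,5.6,0.085,0.0025,-0.0407,-0.008,0,0,5.6,0.085,0.0025,-0.0407,-0.008,0,0,5.6,0.085,0.0025,-0.0407,-0.008,0,0,5.6,0.085,0.0025,-0.0407,-0.008,0,0,5.6,0.085,0.0025,-0.0407,-0.008,0,0,5.6,0.085,0.0025,-0.0407,-0.008,0,0,5.6,0.085,0.0025,-0.0407,-0.008,0,0,5.6,0.085,0.0025,-0.0407,-0.008,0,0,5.6,0.085,0.0025,-0.0407,-0.008,0,0,5.6,0.085,0.0025,-0.0407,-0.008,0,0,5.6,0.085]'; python3 -m pendant '[0,0,0,0,0,0,0.085,0,0,0,0,0,0,0.085]'
python3 - <<'E'
from h import *
o=ctrl.get_obs(); np.save("o9.npy",o,allow_pickle=True)
im=ctrl.camera("wrist")[:,:,::-1];cv2.imwrite("pics/w9.png",im)
M=q2R(o['eef_rot']);print(M.round(4),o['eef_pos'],np.degrees(np.arctan2(M[1,2],M[0,2])),o['q'])
E
```

```text
time_s: 13.58
eef_pos: [0.4974, -0.1809, 0.2344]
eef_rot: [0.405, -0.406, 0.58, -0.579]
wrist_force: [0.6, 0.6, 0.3]
opening: 0.996
time_s: 13.82
eef_pos: [0.4975, -0.1793, 0.2349]
eef_rot: [0.404, -0.404, 0.581, -0.58]
wrist_force: [-0.1, -0.2, 0.1]
opening: 0.995
[[-3.464e-01 -1.100e-03  9.381e-01]
 [-9.381e-01  1.200e-03 -3.464e-01]
 [-7.000e-04 -1.000e+00 -1.500e-03]] [ 0.49747014 -0.1792843   0.23487702] -20.26846178761623 [-5.70793848e-01  7.51474015e-02  1.71744574e+00  3.87045032e-04
  1.35060525e+00 -2.17126764e-01]
```

View pics/w9.png

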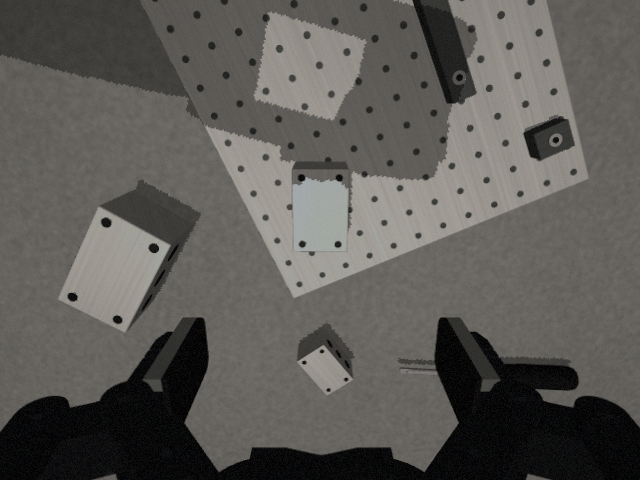

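```bash
python3 - <<'E'
from h import *
o=np.load("o9.npy",allow_pickle=True).item(); w=cam("wrist",o)
P=onz(w,[[293,169],[350.5,169],[348,251],[292,250.5]],.057);print(P.round(4),P.mean(0),np.linalg.norm(np.roll(P,-1,0)-P,axis=1))
h=onz(w,[[301,178],[340,178],[339,245],[303,244]],.057);print(h.round(4),h.mean(0))
im=cv2.imread("pics/w9.png");cv2.imwrite("pics/w9c.png",cv2.resize(im[150:270,270:370],None,fx=5,fy=5,interpolation=cv2.INTER_CUBIC))
E
```

```text
[[ 0.4892 -0.1404  0.057 ]
 [ 0.5318 -0.1561  0.057 ]
 [ 0.5074 -0.2206  0.057 ]
 [ 0.4633 -0.2038  0.057 ]] [ 0.49794265 -0.1802166   0.057     ] [0.04540438 0.06896635 0.04724511 0.06856504]
[[ 0.4926 -0.1492  0.057 ]
 [ 0.5217 -0.1599  0.057 ]
 [ 0.5021 -0.2129  0.057 ]
 [ 0.4741 -0.2016  0.057 ]] [ 0.49760639 -0.18092033  0.057     ]
```

View pics/w9c.png

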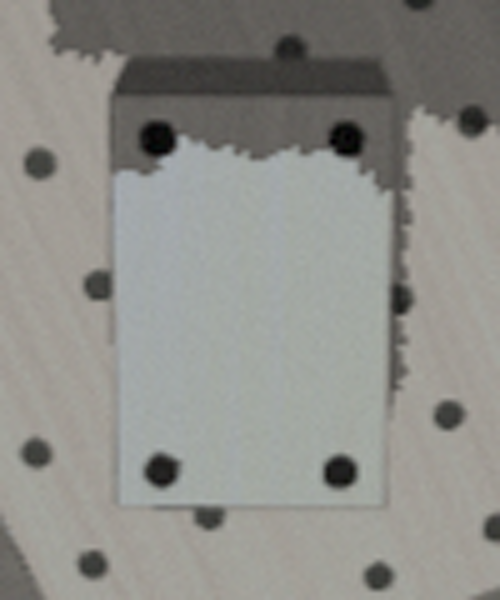

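```bash
python3 -m pendant '[0.0001,-0.001,-0.045,0,0,0,0.085,0,0,-0.045,0,0,0,0.085,0,0,-0.045,0,0,0,0.085,0,0,-0.04,0,0,0,0.085,0,0,-0.023,0,0,0,0.085,0,0,0,0,0,0,0.07,0,0,0,0,0,0,0.05,0,0,0,0,0,0,0.03,0,0,0,0,0,0,0.02,0,0,0,0,0,0,0.02,0,0,0,0,0,0,0.02]'
python3 - <<'E'
from h import *
cv2.imwrite("pics/w10.png",ctrl.camera("wrist")[:,:,::-1])
print(ctrl.get_obs()['wrist_force'])
E
```

```text
time_s: 15.25
eef_pos: [0.4993, -0.1812, 0.0394]
eef_rot: [-0.405, 0.404, -0.579, 0.581]
wrist_force: [0.3, 1.9, 6.3]
opening: 0.522
[-0.15659378  1.77151426  7.12715432]
```

View pics/w10.png

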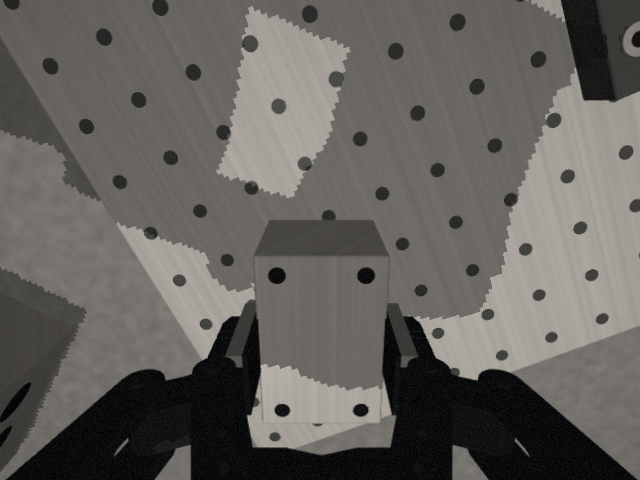

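```bash
python3 -m pendant '[0,0,0.004,0,0,0,0.02,0,0,0.003,0,0,0,0.02,0,0,0,0,0,0,0.02,0,0,0,0,0,0,0.02]'
python3 - <<'E'
from h import *
o=ctrl.get_obs(); np.save("o11.npy",o,allow_pickle=True)
im=ctrl.camera("wrist")[:,:,::-1];cv2.imwrite("pics/w11.png",im)
cv2.imwrite("pics/w11c.png",cv2.resize(im[200:450,220:420],None,fx=2.4,fy=2.4,interpolation=cv2.INTER_CUBIC))
print(o['eef_pos'],o['wrist_force'],o['opening'])
E
```

```text
time_s: 15.8
eef_pos: [0.4977, -0.1806, 0.0442]
eef_rot: [0.405, -0.405, 0.58, -0.58]
wrist_force: [-0.2, 0.5, -4.5]
opening: 0.523
[ 0.49766194 -0.18062486  0.04421028] [-0.22206846  0.50768749 -4.5322742 ] 0.5230438128053151
```

View pics/w11c.png

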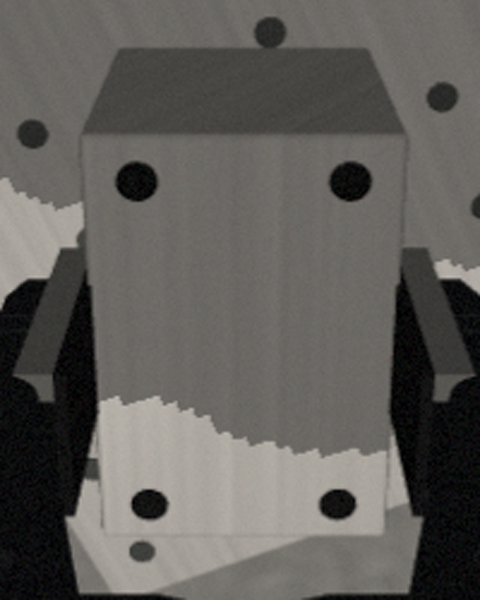

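```bash
python3 - <<'E'
from h import *
o=np.load("o11.npy",allow_pickle=True).item(); w=cam("wrist",o)
P=onz(w,[[220+x/2.4,200+y/2.4] for x,y in [(83,134),(406,136),(384,535),(103,535)]],.0618)
M=q2R(o['eef_rot']);T=(P-o['eef_pos'])@M
print(T.round(4),T.mean(0),np.linalg.norm(np.roll(P,-1,0)-P,axis=1))
th=np.radians(3.65)
Mz=R.from_euler('z',23.9,degrees=True).as_matrix()@M
off=Mz@np.array([T.mean(0)[0],0,0]); off[2]=0
for t in [(.5865,.0531),(.5921,.0595)]: print("tcp target",np.array(t)-off[:2], np.array(t)-off[:2]-o['eef_pos'][:2])
print(np.degrees(np.arctan2(M[1,2],M[0,2])))
E
```

```text
[[-0.035  -0.0176 -0.0208]
 [-0.0347 -0.0176  0.0235]
 [ 0.0338 -0.0176  0.0238]
 [ 0.0338 -0.0176 -0.0213]] [-0.00050219 -0.01759046  0.00132522] [0.04431049 0.0685304  0.04506683 0.0688259 ]
tcp target [0.58653244 0.05259886] [0.08887049 0.23322372]
tcp target [0.59213244 0.05899886] [0.09447049 0.23962372]
-20.19660739613055
```

```bash
python3 -m pendant '[0.011,0.0291,0,0,0,2.98,0.02,0.011,0.0291,0,0,0,2.98,0.02,0.011,0.0291,0,0,0,2.98,0.02,0.011,0.0291,0,0,0,2.98,0.02,0.011,0.0291,0,0,0,2.98,0.02,0.011,0.0291,0,0,0,2.98,0.02,0.011,0.0291,0,0,0,2.98,0.02,0.011,0.0291,0,0,0,2.98,0.02,0,0,0,0,0,0,0.02,0,0,0,0,0,0,0.02]'
python3 - <<'E'
from h import *
o=ctrl.get_obs(); np.save("o12.npy",o,allow_pickle=True)
im=ctrl.camera("wrist")[:,:,::-1];cv2.imwrite("pics/w12.png",im)
M=q2R(o['eef_rot']);print(o['eef_pos'],o['wrist_force'],np.degrees(np.arctan2(M[1,2],M[0,2])))
E
```

```text
time_s: 17.1
eef_pos: [0.5855, 0.0519, 0.0441]
eef_rot: [-0.515, 0.516, -0.484, 0.484]
wrist_force: [-0.1, -0.8, -4.5]
opening: 0.521
[0.58546007 0.05188384 0.0440612 ] [-0.14634152 -0.81440208 -4.5028862 ] 3.65361213935606
```

View pics/w12.png

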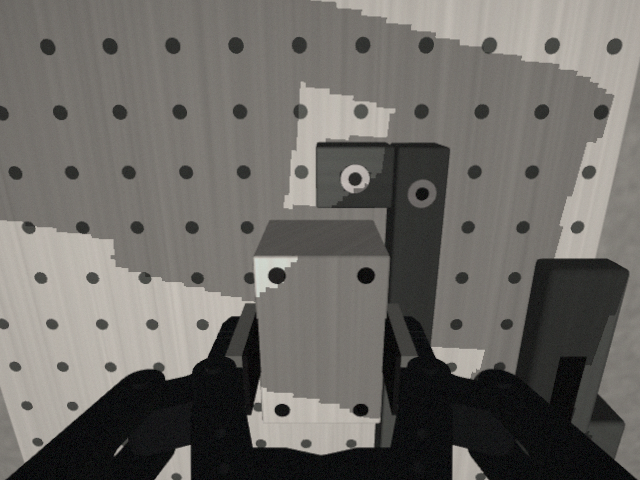

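```bash
python3 - <<'E'
from h import *
o=np.load("o12.npy",allow_pickle=True).item(); w=cam("wrist",o);M=q2R(o['eef_rot'])
im=cv2.imread("pics/w12.png");cv2.imwrite("pics/w12c.png",cv2.resize(im[130:290,240:460],None,fx=3.6,fy=3.6,interpolation=cv2.INTER_CUBIC))
for n,uv,z in [("es",[[318,206.5],[386,207]],.032),("fence front top",[[391,146],[388,205]],.032),("holes",[[48,46],[614,46]],.012)]:
    P=onz(w,uv,z);print(n,P.round(4).tolist(),((P-o['eef_pos'])@M).round(4).tolist())
E
```

```text
es [[0.5825, 0.0956, 0.032], [0.6091, 0.0971, 0.032]] [[-0.0438, 0.0121, -0.0001], [-0.0436, 0.012, 0.0265]]
fence front top [[0.6083, 0.1205, 0.032], [0.6098, 0.098, 0.032]] [[-0.067, 0.012, 0.0272], [-0.0444, 0.012, 0.0272]]
holes [[0.4723, 0.149, 0.012], [0.6954, 0.1633, 0.012]] [[-0.1041, 0.0321, -0.1067], [-0.1042, 0.0319, 0.1169]]
```

View pics/w12c.png

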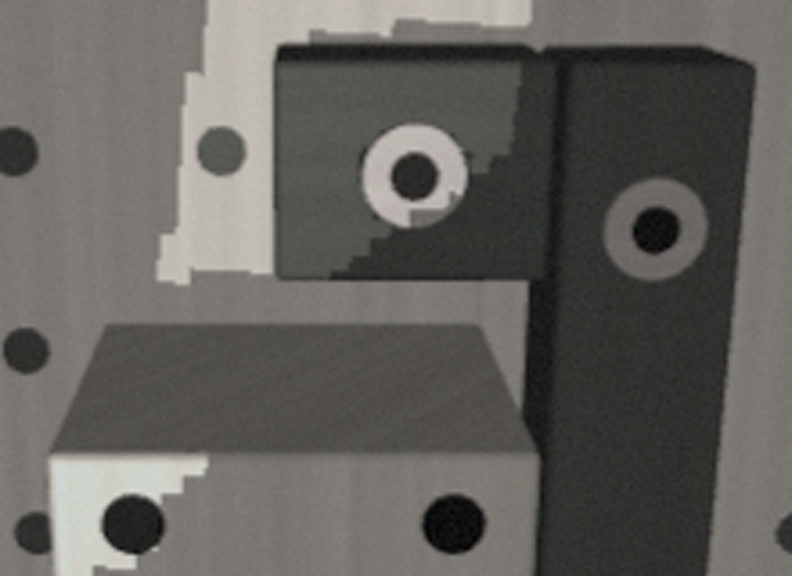

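```bash
python3 -m pendant '[0,0,-0.003,0,0,0,0.02,0,0,-0.001,0,0,0,0.02,0,0,0,0,0,0,0.02]'; python3 -m pendant '[0,0,-0.001,0,0,0,0.02,0,0,0,0,0,0,0.02]';  python3 -m pendant '[0,0,-0.0005,0,0,0,0.02,0,0,0,0,0,0,0.02]'
```

```text
time_s: 17.52
eef_pos: [0.5857, 0.0517, 0.0403]
eef_rot: [-0.515, 0.516, -0.484, 0.484]
wrist_force: [-0.3, 0.9, -4.8]
opening: 0.521
time_s: 17.77
eef_pos: [0.586, 0.052, 0.0395]
eef_rot: [0.516, -0.516, 0.484, -0.484]
wrist_force: [0.5, 0.4, -4.9]
opening: 0.518
time_s: 18.02
eef_pos: [0.5862, 0.052, 0.0394]
eef_rot: [0.516, -0.516, 0.484, -0.484]
wrist_force: [-1.5, -0.2, 0.2]
opening: 0.524
```

```bash
python3 -m pendant '[0,0,-0.0004,0,0,0,0.02,-0.0002,0.003,0,0,0,0,0.02,-0.0002,0.003,0,0,0,0,0.02,0,0,0,0,0,0,0.02,0,0,0,0,0,0,0.02]'; python3 -m pendant '[-0.0001,0.001,0,0,0,0,0.02,0,0,0,0,0,0,0.02]'; python3 -m pendant '[-0.0001,0.001,0,0,0,0,0.02,0,0,0,0,0,0,0.02]'
```

```text
time_s: 18.65
eef_pos: [0.5866, 0.0581, 0.0394]
eef_rot: [0.516, -0.515, 0.483, -0.484]
wrist_force: [0.9, -1.0, 5.8]
opening: 0.524
time_s: 18.9
eef_pos: [0.5865, 0.0587, 0.0394]
eef_rot: [0.516, -0.515, 0.483, -0.484]
wrist_force: [0.1, -2.2, 5.3]
opening: 0.521
time_s: 19.15
eef_pos: [0.5864, 0.0596, 0.0394]
eef_rot: [0.516, -0.515, 0.483, -0.485]
wrist_force: [0.7, -3.0, 5.3]
opening: 0.527
```

```bash
python3 -m pendant '[-0.0001,0.001,0,0,0,0,0.02,0,0,0,0,0,0,0.02]'; python3 -m pendant '[-0.0001,0.001,0,0,0,0,0.02,0,0,0,0,0,0,0.02]'; python3 -m pendant '[0.0,0.0005,0,0,0,0,0.02,0,0,0,0,0,0,0.02]'
python3 - <<'E'
from h import *
o=ctrl.get_obs(); np.save("o13.npy",o,allow_pickle=True)
im=ctrl.camera("wrist")[:,:,::-1];cv2.imwrite("pics/w13.png",im)
cv2.imwrite("pics/w13c.png",cv2.resize(im[130:290,240:460],None,fx=3.6,fy=3.6,interpolation=cv2.INTER_CUBIC))
M=q2R(o['eef_rot']);print(o['eef_pos'],o['wrist_force'],np.degrees(np.arctan2(M[1,2],M[0,2])))
E
```

```text
time_s: 19.4
eef_pos: [0.5862, 0.0606, 0.0394]
eef_rot: [0.516, -0.515, 0.483, -0.485]
wrist_force: [0.7, -3.3, 6.0]
opening: 0.517
time_s: 19.65
eef_pos: [0.5863, 0.0607, 0.0394]
eef_rot: [0.516, -0.516, 0.483, -0.485]
wrist_force: [0.6, -7.8, 5.8]
opening: 0.519
time_s: 19.9
eef_pos: [0.5862, 0.0607, 0.0394]
eef_rot: [-0.515, 0.516, -0.483, 0.485]
wrist_force: [0.5, -8.4, 6.0]
opening: 0.519
[0.58624316 0.06070444 0.03935287] [ 0.52496099 -8.35585555  5.9610098 ] 3.647477565636241
```

View pics/w13c.png

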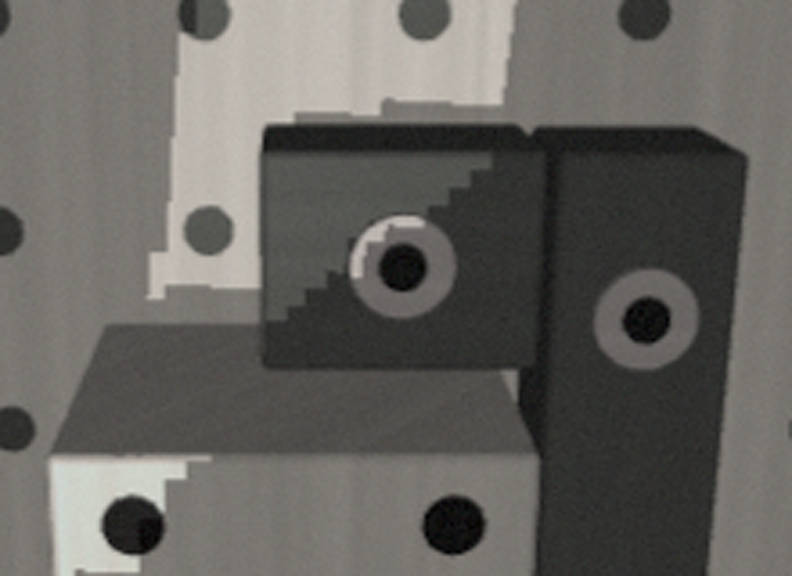

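```bash
python3 -m pendant '[0,-0.0005,0.0004,0,0,0,0.02,0.002,0.0001,0,0,0,0,0.02,0.002,0.0001,0,0,0,0,0.02,0,0,0,0,0,0,0.02]'; python3 -m pendant '[0.001,0.0001,0,0,0,0,0.02,0,0,0,0,0,0,0.02]'; python3 -m pendant '[0.001,0,0,0,0,0,0.02,0,0,0,0,0,0,0.02]'
```

```text
time_s: 20.45
eef_pos: [0.588, 0.0608, 0.0395]
eef_rot: [-0.514, 0.517, -0.484, 0.483]
wrist_force: [-7.4, -8.9, 11.2]
opening: 0.525
time_s: 20.7
eef_pos: [0.5887, 0.0609, 0.0394]
eef_rot: [-0.514, 0.517, -0.484, 0.483]
wrist_force: [-7.7, -8.3, 12.8]
opening: 0.522
time_s: 20.95
eef_pos: [0.5898, 0.0609, 0.0394]
eef_rot: [-0.514, 0.517, -0.484, 0.483]
wrist_force: [-8.6, -7.9, 12.5]
opening: 0.521
```

```bash
python3 -m pendant '[0,-0.0008,0.0008,0,0,0,0.02,0,0,0,0,0,0,0.02]'; python3 -m pendant '[0,0,0.0006,0,0,0,0.02,0,0,0,0,0,0,0.02]'
python3 - <<'E'
from h import *
o=ctrl.get_obs()
im=ctrl.camera("wrist")[:,:,::-1];cv2.imwrite("pics/w14.png",im)
M=q2R(o['eef_rot']);print(M.round(4),o['eef_pos'],o['wrist_force'],o['torque'])
E
```

```text
time_s: 21.2
eef_pos: [0.5897, 0.0609, 0.0395]
eef_rot: [-0.515, 0.517, -0.484, 0.483]
wrist_force: [-5.1, -4.5, 5.5]
opening: 0.525
time_s: 21.45
eef_pos: [0.5897, 0.0609, 0.0395]
eef_rot: [-0.515, 0.517, -0.484, 0.483]
wrist_force: [-3.1, -4.1, 1.2]
opening: 0.523
[[ 6.400e-02 -3.200e-03  9.979e-01]
 [-9.980e-01 -1.000e-03  6.400e-02]
 [ 7.000e-04 -1.000e+00 -3.200e-03]] [0.58972745 0.06089691 0.03949862] [-3.09213673 -4.09141176  1.19309117] [-0.78231896  0.36720468  0.03203931]
```

View pics/w14.png

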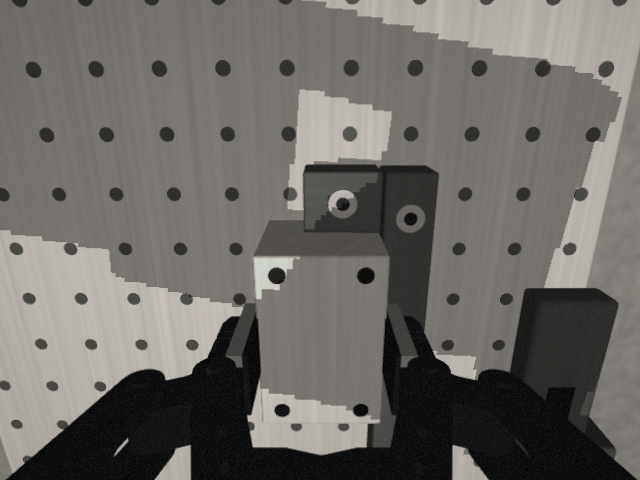

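```bash
python3 -m pendant '[0.001,0.0001,0,0,0,0,0.02,0,0,0,0,0,0,0.02]'; python3 -m pendant '[0.001,0,0,0,0,0,0.02,0,0,0,0,0,0,0.02]'; python3 -m pendant '[0.001,0.0001,0,0,0,0,0.02,0,0,0,0,0,0,0.02]'
```

```text
time_s: 21.75
eef_pos: [0.5904, 0.061, 0.0395]
eef_rot: [-0.515, 0.517, -0.485, 0.483]
wrist_force: [-4.5, -5.0, 3.6]
opening: 0.524
time_s: 22.0
eef_pos: [0.5909, 0.061, 0.0395]
eef_rot: [-0.514, 0.517, -0.485, 0.483]
wrist_force: [-6.8, -5.7, 4.6]
opening: 0.522
time_s: 22.25
eef_pos: [0.5909, 0.061, 0.0395]
eef_rot: [-0.514, 0.518, -0.485, 0.482]
wrist_force: [-10.4, -6.8, 8.7]
opening: 0.519
```

```bash
python3 -m pendant '[0,-0.0004,0.0007,0,0,0,0.02,0,0,0,0,0,0,0.02]'; python3 -m pendant '[0.0008,0,0.0002,0,0,0,0.02,0,0,0,0,0,0,0.02,0,0,0,0,0,0,0.02]'
python3 - <<'E'
from h import *
o=ctrl.get_obs(); np.save("o15.npy",o,allow_pickle=True)
im=ctrl.camera("wrist")[:,:,::-1];cv2.imwrite("pics/w15.png",im)
cv2.imwrite("pics/w15c.png",cv2.resize(im[150:310,230:450],None,fx=3.6,fy=3.6,interpolation=cv2.INTER_CUBIC))
M=q2R(o['eef_rot']);print(M.round(4),o['eef_pos'],o['wrist_force'],o['torque'],np.degrees(np.arctan2(M[1,2],M[0,2])))
E
```

```text
time_s: 22.5
eef_pos: [0.5909, 0.061, 0.0395]
eef_rot: [-0.514, 0.518, -0.485, 0.482]
wrist_force: [-7.3, -4.6, 3.5]
opening: 0.517
time_s: 22.88
eef_pos: [0.591, 0.061, 0.0395]
eef_rot: [-0.514, 0.518, -0.486, 0.482]
wrist_force: [-10.4, -5.0, 4.3]
opening: 0.523
[[ 6.430e-02 -8.900e-03  9.979e-01]
 [-9.979e-01 -6.000e-04  6.430e-02]
 [ 0.000e+00 -1.000e+00 -8.900e-03]] [0.59095124 0.06100594 0.0395309 ] [-10.36119352  -5.01735517   4.30000625] [-0.75475799  1.53239382  0.05768854] 3.684768051202326
```

View pics/w15c.png

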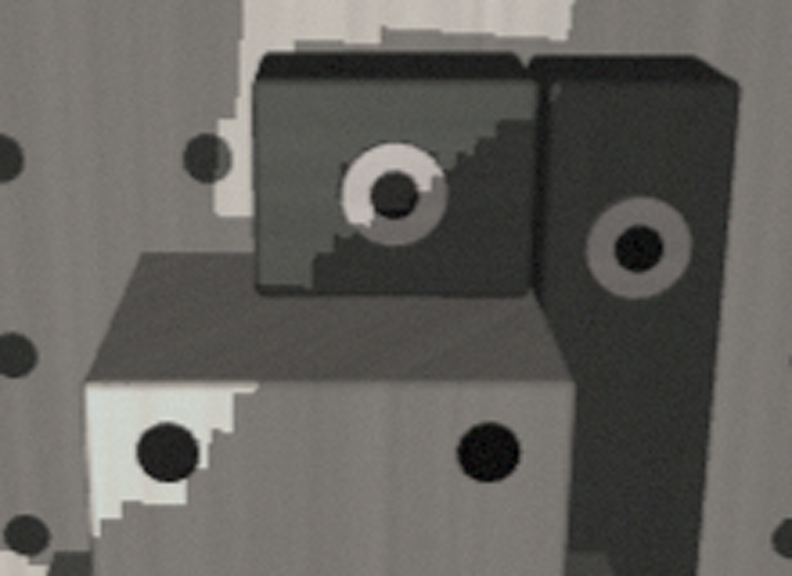

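```bash
python3 -m pendant '[0.0007,0,0.0003,0,0,0,0.02,0,0,0,0,0,0,0.02,0,0,0,0,0,0,0.02,0,0,0,0,0,0,0.02]'
python3 - <<'E'
from h import *
for k in range(3):
    im=ctrl.camera("top")[:,:,::-1]; o=ctrl.get_obs(); print(o['eef_pos'].round(4),o['wrist_force'].round(2),o['torque'].round(2),np.abs(o['dq']).max().round(4))
s=ctrl.camera("scene")[:,:,::-1]
cv2.imwrite("pics/t16.png",cv2.resize(im[130:290,140:420],None,fx=2.8,fy=2.8,interpolation=cv2.INTER_CUBIC))
cv2.imwrite("pics/s16.png",cv2.resize(s[130:350,200:480],None,fx=2.7,fy=2.7,interpolation=cv2.INTER_CUBIC))
E
```

```text
time_s: 23.42
eef_pos: [0.591, 0.061, 0.0396]
eef_rot: [-0.513, 0.518, -0.486, 0.481]
wrist_force: [-11.7, -5.5, 4.7]
opening: 0.522
[0.591  0.061  0.0396] [-11.85  -5.21   4.34] [-0.85  1.8   0.05] 0.0012
[0.591  0.061  0.0396] [-11.44  -4.8    4.99] [-0.85  1.79  0.02] 0.0016
[0.591  0.061  0.0396] [-11.83  -5.19   5.45] [-0.86  1.81  0.04] 0.0013
```

View pics/t16.png

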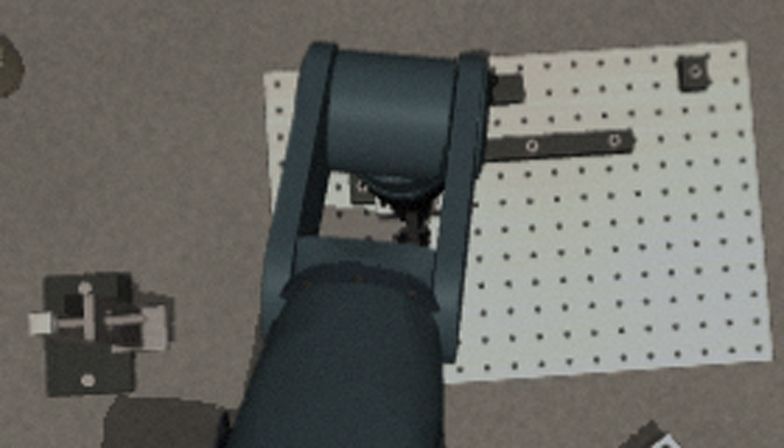

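View pics/s16.png

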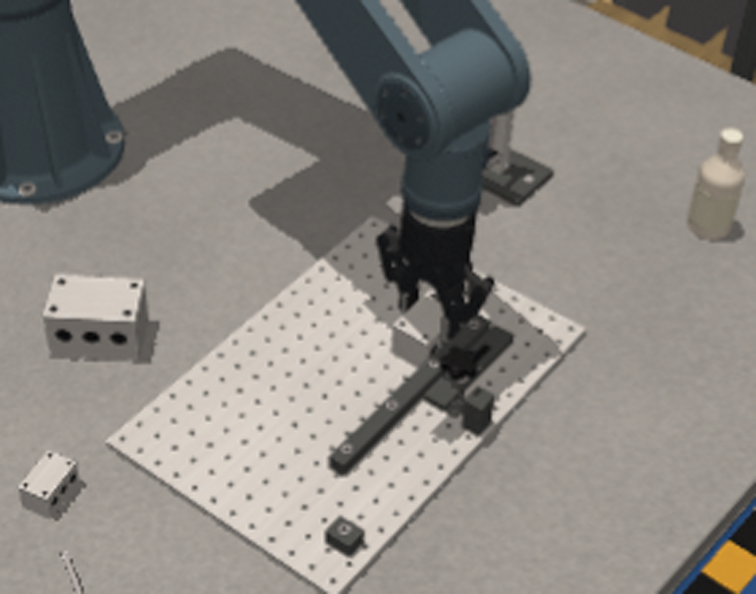

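```bash
python3 - <<'E'
from bench import ctrl
print(ctrl.hand_in()); o=ctrl.get_obs(); print(o['time_s'],o['wrist_force'],o['eef_pos'])
E
```

```text
the job is handed in; nothing more can be done
None
the job is handed in; nothing more can be done
```

I hung the gauge by its eye near the middle of the peg and let go. The 46 x 70 mm block from the plate is now in the corner against the fence and end stop, and the arm is still pressing it. I handed the job in at about 23.6 s, and it reported no verdict.

- **Gauge:** the pictures after the fingers withdrew show it hanging clear of the gripper. It leans about 6 to 7 degrees because the peg slopes upward.
- **Block position:** it stopped advancing first at the end stop and then at the fence. The last close wrist picture, taken 0.7 mm of push before the end, showed no gap at either face. The gripper is within about 0.1 degrees of the fence direction. It leaned about 0.5 degrees under the push; I did not measure the block's own angles.
- **Push:** the wrist reads about 12 N toward the fence and 5 N toward the end stop, both steady. Friction on the plate and end stop may take up to 4 N of the 12, so the real force on the fence is about 8 to 12 N. I could not measure it directly.
- **Disagreement:** the contact position came out about 1 mm short of where I had estimated the fence from the pictures. That is within the camera calibration.
- **Other things:** in the last pictures the spare stop, the bottle and the visible end of the screwdriver looked where they were at the start. I compared them by eye only.

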